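# Cure the glued round tower under the swing lamp

## Task

Swing the curing lamp round by pushing its head until it is centred over the round-decked tower, then hold the button on the control box fully down for four seconds in one go and let it up. Then push the lamp back against its stop post. Do not press the button while the lamp is anywhere else, do not leave it on longer than about five seconds, and leave the three models standing where they are.

Things in the scene. Friction and masses are not known exactly. Their poses are not given: they have to be found in the camera images.
- lamp_head (a point): Centre of the lamp's head, a grey upright cylinder 64 mm across, 45 mm tall (underside 22 mm below this point, cap up to 35 mm above it), 177 mm above the table. It hangs on a level aluminium arm, 18 mm wide, that turns about a steel post: the head runs on a level circle of 200 mm radius, 15 mm or more above the models. Stiff (about 1 N to push) and stays where it is left.
- lamp (a joint): Lamp arm's swing angle about the post, rad. 0: the arm points along the stand's -x; grows as the head moves towards the stand's +y. Runs from -0.8 to 1.05; at 1.05 the arm meets its stop, the thin dark post beside the steel post. Starts a little short of the stop.
- stand: Fixed plywood board, 12 mm thick, with the lamp's steel post (22 mm across, 194 mm tall). Origin at table height on the post's axis; z up. The board reaches 282 mm to -x and 52 mm to +x of the post, 235 mm to +y and 165 mm to -y. A thin stop post stands 75 mm from the post.
- round_tower_top (a point): Centre of the top of the tower to cure: five slanting sticks through three ROUND wooden decks 32 to 42 mm across, on a 56 mm square plywood foot. Loose, light; this point is 116 mm above the underside of the foot. It stands under the lamp's circle, in any of three places.
- square_tower_top (a point): Centre of the top of another model, a SQUARE lattice tower 40 mm wide on the same foot, 112 mm tall. Loose; leave it alone.
- tripod_top (a point): Top of the third model, a pointed three-legged frame with a thin mast on the same foot, 115 mm tall. Loose; leave it alone.
- cure_top (a point): Centre of the top of the round grey push button (30 mm across) in a black collar 46 mm across, near the robot's end of the grey control box (150 by 90 by 40 mm). Top is 62 mm above the table; it moves straight down 6 mm to its end, takes about 6 N to hold fully down (up to 7 N on the way), and springs up when let go.
- cure (a joint): Button travel, m: 0 up, 0.006 fully down.
- slug (a joint): Travel, m, of the steel slug in the exposure tube, a clear crosswise tube 82 mm long on the box, 87 mm beyond the button and 77 mm above the table. 0 at the start (slug at the tube's left end). The pressed button tips the tube and the slug creeps right at about 0.007 m/s (slower if half pressed); it stays put when the button is up. Two rings at 0.016 and 0.042 bound the right exposure.
Mind the look-alikes: they are no part of the job. Leave any purple or turquoise look-alike of the part that bears round_tower_top alone.

How it is judged:
On the way, in this order (a step that is already met when the one before it is completed fails the run):
1. the lamp head is centred over the round tower, within 12 mm (horizontal distance between lamp_head and round_tower_top below 0.012 m), for 0.2 s.
2. the button is held down in one go for 3.5 s with the lamp over the round tower (value of joint cure above 0.004 m and horizontal distance between lamp_head and round_tower_top below 0.016 m), for 3.5 s.
3. the button is let up (value of joint cure below 0.001 m), for 0.2 s.
4. the lamp is pushed back to its stop (value of joint lamp above 0.97 rad), for 0.2 s.
At the end, for the whole second after the job is handed in: The lamp is back at its stop (swing angle above 0.97), the button is up, the slug stands between the tube's two rings (0.016 to 0.042), and the tops of the three models are within 10 mm of where they began (value of joint lamp above 0.97 rad and value of joint cure below 0.001 m and value of joint slug between 0.016 and 0.042 m and distance of each of round_tower_top, square_tower_top, tripod_top from where it was at the start of the episode below 0.01 m); the robot touches nothing.
It fails at once if exposed too long: the slug passes the tube's second ring (value of joint slug above 0.042 m).
It fails at once if the button is pressed while the lamp is not over the round tower (value of joint cure above 0.003 m and horizontal distance between lamp_head and round_tower_top above 0.02 m).
It fails at once if a model is knocked or shifted (distance of any of round_tower_top, square_tower_top, tripod_top from where it was at the start of the episode above 0.02 m).
It also fails if it takes over 67 s, if anything falls off the work surface, if the arm or the gripper's body presses on something with over 40 N, if the wrist force passes 120 N, or if a joint passes its speed limit or range.

## Robot

A 7-joint arm with a two-finger parallel gripper is mounted at the origin on the work surface. World frame = base frame: x ahead of the robot, y to its left, z up, the work surface at z = 0. Lengths are in m, angles in rad, forces in N, time in s.
With the tool pointing down it reaches from about 0.4 to 0.85 m from the base axis. Payload 10.4 kg.
Tool frame: the origin (TCP) lies on the centre line of the jaws, within the pads' length; the fingertips stand 14 mm ahead of it and the grasp point (between the pads) lies 5 mm behind it (manip.tip_reach is the distance from the TCP to the fingertips, in m); z points along the fingers, y is the line along which they close (so a half turn about z gives the same grasp; the last joint's range is limited). The gripper opens to 85 mm and grips with 20 to 120 N. Pads are 22 mm wide; open, the fingers measure 114 mm over their backs; the gripper's body (76 mm by 85 mm) begins 54 mm behind the grasp point. The pads swing forward as they close: fully open they stand 13 mm farther back than shut.
Start: joints at [-1.125, 0.332, -0.065, 1.46, 0.022, 1.35, -0.088], TCP at [0.282, 0.558, 0.245] pointing down, gripper open.
Joint ranges: [-2.6, 2.6], [-0.5, 2.12], [-1.47, 1.34], [0.16, 2.42], [-1.27, 4.41], [0.06, 2.06], [-2.6, 2.6]. Speed limits (rad/s): [2.22, 2.22, 2.79, 2.79, 3.14, 3.14, 3.14].

## Interface

Orientations are given as a unit quaternion [x, y, z, w].
In Python, from workcell import manip gives the robot as it stands.
- The arm moves only by the shell command python3 -m pendant 'ROWS' [FORCE]. ROWS is JSON, a list of rows, each a list of 7 numbers: the shift along the tool's x, y, z in units of 50 mm (1.0 is 50 mm), then the turn, a rotation vector about the tool's x, y, z in units of 8 degrees (1.0 is 8 degrees), then the opening, from -1 (shut) to 1 (fully open), so that 0 is half open. In form: [[dx, dy, dz, ax, ay, az, jaw], ...]. A call has exactly 10 rows; each row is the pose to reach, as a shift and turn from the pose commanded when the call began, along the tool's axes at that moment; what a row does not reach only later rows make up. A row lasts 1/8 s, in which the tool goes at most 62.5 mm and 10.7 degrees, less where a joint would pass 70% of its speed; a pose out of reach is approached as far as the arm can. A call with a gripper value outside its range is refused whole. The fingers move at their own pace and stop on an object; FORCE is the grip in N (left out, the last holds). Time passes only in rows, so rows that repeat a pose let the fingers close, or fill a call up. It gives the time, the measured TCP pose, the force, the opening and the grip force at its end, in the units of the state.
- manip.get_obs(): the state, without advancing time (a new reading comes with each control period).
- manip.camera(name): name is "scene" or "top" or "wrist"; returns (picture, depth): 480x640x3 uint8, red, green, blue; 480x640 float32, m along the optical axis (not along the pixel's ray), 0 where there is no reading.
- manip.get_calibration(name): a dict with "fx", "fy", "cx", "cy" (pixels), "xyz" and "orientation" of the camera in the world. Camera axes: x right, y up, looking along -z (the intrinsics and any distortion apply to the point x, -y, -z); pixel columns grow to the right and rows downward; lengths in m; the calibration is good to about 2 mm. A picture is of the moment at which its call begins: read the wrist's pose just before it. get_calibration takes no time and is no camera call; for the wrist camera it gives the pose at the moment of the call.
- manip.hand_in(): hands the job in; it is judged then, once.
Trained networks look in the newest picture that a camera, given by its name, has taken for a name from the list of things; names that differ only in an ending like _2 or _b are one class to them, and where a whole thing is asked for, a point or a joint stands for the part that bears it (a point fixed in the world has none). Each returns a list of dicts, best first, with "p" (0 to 1); they miss things now and then, are a little off and sometimes report something else, mostly with a low value. They report only what shows in the picture. A call takes as long as a camera call. They do not tell look-alikes from the thing itself.
- manip.find_in(thing, camera): "box" ([left, top, right, bottom] in pixels, round what is visible of it).
- manip.trace(thing, camera): "pixels" (480x640 bool, what is visible of it) and "box" ([left, top, right, bottom] in pixels, round what is visible of it).
- manip.tip_of(thing, camera): "pixel" ([column, row] in pixels: a listed point, or the origin of a listed thing).
The state is a dict: "clock": time; "joint_pos": joint angles; "joint_velocities": joint speeds; "tau": joint torques, N m; "position": TCP position; "ee_rot": TCP orientation; "ft_force": force on the tool from outside, world axes, zero at the start; "torque": the same for the moment, N m; "grip_width": opening from 0.0 (shut) to 1.0 (fully open); "grasp_force": force on a finger pad.
Only numpy, scipy, OpenCV 4.12 (cv2) and the standard library are available. Lean on these libraries where they do the work, as an engineer would, in place of code of your own. Each camera call takes 0.05 s, during which the arm holds its last target. There are 200 camera calls.

## Working session

There is one attempt and no reset: what is moved stays moved. The work goes in short steps, Python scripts to look and compute and a shell command to move; the robot and the scene stay as the last step left them, time stands still between calls to the robot, and variables do not carry over. Pictures are saved under pics/ and viewed, at most 10 in all, crops included, and the job is handed in when it is done.

```bash
mkdir -p pics; cat > h.py <<'E'
from workcell import manip
import numpy as np, cv2
from scipy.spatial.transform import Rotation as R
def ray(c,px):
    k=manip.get_calibration(c); d=np.array([(px[0]-k['cx'])/k['fx'],-(px[1]-k['cy'])/k['fy'],-1.])
    return np.array(k['xyz']),R.from_quat(k['orientation']).as_matrix()@d
def atz(c,px,z):
    o,d=ray(c,px); return o+d*(z-o[2])/d[2]
def cloud(c,D):
    k=manip.get_calibration(c); v,u=np.mgrid[:480,:640]
    P=np.stack([(u-k['cx'])/k['fx']*D,-(v-k['cy'])/k['fy']*D,-D],-1)
    return P@R.from_quat(k['orientation']).as_matrix().T+np.array(k['xyz'])
E
python3 - <<'E'
from h import *
np.set_printoptions(precision=4,suppress=True)
Z=dict(lamp_head=.177,round_tower_top=.128,square_tower_top=.124,tripod_top=.127,cure_top=.062,stand=0)
print({k:v for k,v in manip.get_calibration('top').items()}.keys())
for c in('top','scene'):
    im,D=manip.camera(c); cv2.imwrite(f'pics/{c}0.png',im[...,::-1]); np.save(c+'D.npy',D)
    for t,z in Z.items():
        for r in manip.tip_of(t,c)[:3]: print(c,t,round(r['p'],2),np.round(r['pixel']),atz(c,r['pixel'],z))
o=manip.get_obs();print(o['clock'],o['position'],o['ee_rot'],R.from_quat(o['ee_rot']).as_matrix())
E
```

```text
dict_keys(['fx', 'fy', 'cx', 'cy', 'xyz', 'orientation'])
top lamp_head 0.68 [172. 190.] [0.55   0.1732 0.177 ]
top round_tower_top 0.8 [410. 250.] [ 0.4399 -0.2451  0.128 ]
top round_tower_top 0.69 [268. 244.] [0.4575 0.0094 0.128 ]
top round_tower_top 0.68 [400. 353.] [ 0.2598 -0.2174  0.128 ]
top square_tower_top 0.62 [318. 233.] [ 0.4758 -0.0812  0.124 ]
top tripod_top 0.84 [220. 232.] [0.4822 0.0974 0.127 ]
top cure_top 0.47 [434. 199.] [ 0.5507 -0.3073  0.062 ]
top stand 0.56 [279. 162.] [ 0.6549 -0.0022  0.    ]
scene lamp_head 0.74 [439. 341.] [0.5461 0.1708 0.177 ]
scene round_tower_top 0.96 [335. 166.] [ 0.2739 -0.2178  0.128 ]
scene round_tower_top 0.73 [372. 270.] [0.4604 0.0062 0.128 ]
scene round_tower_top 0.59 [272. 205.] [ 0.446  -0.2329  0.128 ]
scene square_tower_top 0.88 [326. 250.] [ 0.4706 -0.0818  0.124 ]
scene tripod_top 0.9 [415. 308.] [0.4818 0.1015 0.127 ]
scene cure_top 0.73 [210. 240.] [ 0.5462 -0.3105  0.062 ]
scene stand 0.67 [296. 388.] [0.65   0.0003 0.    ]
0.7 [0.2824 0.5576 0.2454] [0.2322 0.9727 0.0001 0.    ] [[-0.8921  0.4518  0.0001]
 [ 0.4518  0.8921  0.0002]
 [ 0.      0.0002 -1.    ]]
```

View pics/top0.png

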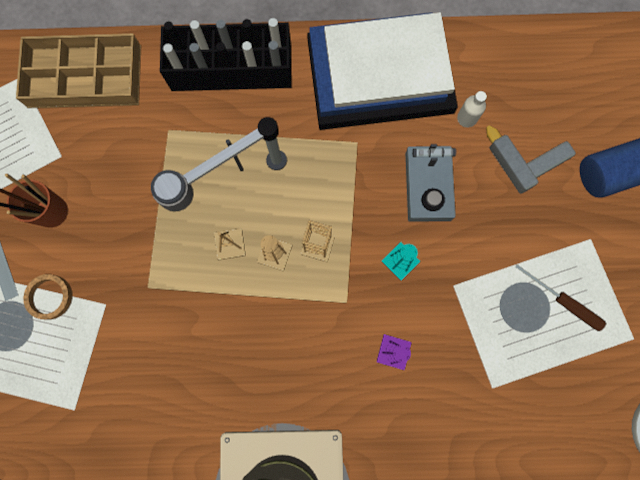

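View pics/scene0.png

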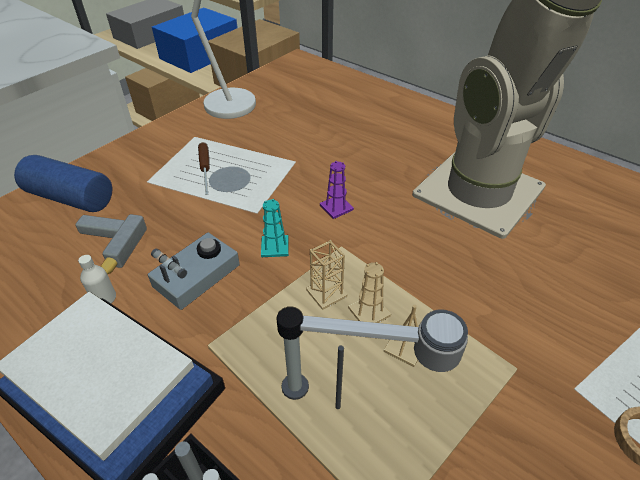

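The top view shows the wooden round-decked tower in the middle at about (270,250), with the tripod to its left at (228,240) and the square tower to its right at (318,238). The lamp head is at (172,188) and the button at (433,200). The teal and purple look-alikes stand off the board, and the scene view agrees with all of this. Next I refine the positions with depth.

```bash
python3 - <<'E'
from h import *
np.set_printoptions(precision=4,suppress=True)
for c in('top','scene'):
    P=cloud(c,np.load(c+'D.npy'))
    def sel(n,xy,r,z0,z1):
        m=(np.hypot(P[...,0]-xy[0],P[...,1]-xy[1])<r)&(P[...,2]>z0)&(P[...,2]<z1); q=P[m]
        if len(q): 
            (a,b),rad=cv2.minEnclosingCircle(q[:,:2].astype(np.float32)); print(c,n,len(q),np.median(q,0),(q.min(0)+q.max(0))/2,'circ',round(a,4),round(b,4),round(rad,4))
    sel('head',(.548,.172),.05,.205,.225); sel('post',(.652,0),.03,.19,.24)
    sel('tower',(.459,.008),.035,.118,.135); sel('sq',(.473,-.082),.04,.115,.135); sel('tri',(.482,.099),.03,.115,.14);sel('but',(.548,-.309),.03,.055,.07)
E
```

```text
top head 913 [0.546  0.171  0.2106] [0.5472 0.1711 0.2109] circ 0.5469 0.1716 0.0297
top post 402 [0.6481 0.0047 0.2003] [0.6516 0.007  0.1975] circ 0.65 0.0073 0.0231
top tower 246 [0.4576 0.0084 0.1273] [0.4577 0.0079 0.1262] circ 0.4577 0.0088 0.0163
top sq 209 [ 0.4716 -0.0765  0.1232] [ 0.4732 -0.078   0.1213] circ 0.4728 -0.0786 0.03
top tri 12 [0.4788 0.0982 0.1245] [0.4788 0.0989 0.1215] circ 0.4774 0.0979 0.0017
top but 185 [ 0.5509 -0.3084  0.0607] [ 0.5525 -0.3076  0.0609] circ 0.5512 -0.3083 0.021
scene head 1488 [0.5511 0.1736 0.2129] [0.5481 0.1723 0.2108] circ 0.5479 0.1731 0.03
scene post 696 [0.6553 0.0092 0.2026] [0.6534 0.0081 0.198 ] circ 0.6521 0.0089 0.0232
scene tower 271 [0.4611 0.0102 0.1295] [0.4596 0.0089 0.1262] circ 0.4595 0.0094 0.0168
scene sq 255 [ 0.4749 -0.0763  0.1248] [ 0.4754 -0.0767  0.1219] circ 0.4754 -0.0769 0.0302
scene tri 28 [0.4817 0.1004 0.124 ] [0.4813 0.0996 0.1234] circ 0.4814 0.0996 0.0039
scene but 192 [ 0.5566 -0.3041  0.0627] [ 0.5549 -0.3056  0.061 ] circ 0.555 -0.3092 0.021
```

```bash
python3 -m pendant '[[0,0,0,0,0,-1,-1],[0,0,0,0,0,-2,-1],[0,0,0,0,0,-3,-1],[0,0,0,0,0,-3.36,-1],[0,0,0,0,0,-3.36,-1],[0,0,0,0,0,-3.36,-1],[0,0,0,0,0,-3.36,-1],[0,0,0,0,0,-3.36,-1],[0,0,0,0,0,-3.36,-1],[0,0,0,0,0,-3.36,-1]]' 40
```

```text
clock: 1.95
position: [0.2824, 0.5576, 0.2453]
ee_rot: [-0.0, 1.0, 0.0, 0.0]
ft_force: [0.7, -0.7, 0.4]
grip_width: -0.001
grasp_force: 0.0
```

```bash
python3 -m pendant '[[-0.8,-0.84,0,0,0,0,-1],[-1.6,-1.68,0,0,0,0,-1],[-2.4,-2.5,0,0,0,0,-1],[-3.2,-3.35,0,0,0,0,-1],[-4.0,-4.2,0,0,0,0,-1],[-4.8,-5.0,0,0,0,0,-1],[-5.6,-5.85,0,0,0,0,-1],[-6.56,-6.85,0,0,0,0,-1],[-6.56,-6.85,0.3,0,0,0,-1],[-6.56,-6.85,1.26,0,0,0,-1]]'; python3 -m pendant '[[0,0,0,0,0,0,-1],[0,0,0,0,0,0,-1],[0,0,0,0,0,0,-1],[0,0,0,0,0,0,-1],[0,0,0,0,0,0,-1],[0,0,0,0,0,0,-1],[0,0,0,0,0,0,-1],[0,0,0,0,0,0,-1],[0,0,0,0,0,0,-1],[0,0,0,0,0,0,-1]]'
```

```text
clock: 3.2
position: [0.6126, 0.2148, 0.1839]
ee_rot: [0.001, 1.0, 0.001, 0.002]
ft_force: [0.5, 1.2, -1.9]
grip_width: 0.001
grasp_force: 0.0
clock: 4.45
position: [0.6105, 0.2152, 0.1823]
ee_rot: [-0.0, 1.0, 0.0, -0.0]
ft_force: [-0.0, 0.7, -0.1]
grip_width: -0.005
grasp_force: 0.0
```

```bash
python3 -m pendant '[[0.2,-0.4,0,0,0,0,-1],[0.5,-0.54,0,0,0,0,-1],[0.87,-0.66,0,0,0,0,-1],[1.17,-0.83,0,0,0,0,-1],[1.47,-1.0,0,0,0,0,-1],[1.74,-1.22,0,0,0,0,-1],[2.01,-1.45,0,0,0,0,-1],[2.24,-1.72,0,0,0,0,-1],[2.46,-1.99,0,0,0,0,-1],[2.46,-1.99,0,0,0,0,-1]]'; cat > m.py <<'E'
from h import *
np.set_printoptions(precision=4,suppress=True)
H=[]
for c in('top','scene'):
    im,D=manip.camera(c); cv2.imwrite(f'pics/{c}_{manip.get_obs()["clock"]:.2f}.png',im[...,::-1]); P=cloud(c,D)
    for r in manip.tip_of('lamp_head',c)[:1]: print(c,round(r['p'],2),np.round(r['pixel']),atz(c,r['pixel'],.177))
    for r in manip.trace('lamp_head',c)[:1]:
        q=P[r['pixels']]; q=q[(q[:,2]>.206)&(q[:,2]<.22)]
        d=np.hypot(q[:,0]-.651,q[:,1]-.001); q=q[(d>.165)&(d<.235)]
        if len(q)>20:
            (a,b),rad=cv2.minEnclosingCircle(q[:,:2].astype(np.float32)); print('trace',len(q),round(a,4),round(b,4),round(rad,4),'ang',np.degrees(np.arctan2(b-.001,.651-a)),'off tower',np.hypot(a-.4587,b-.009))
    for t,z in dict(round_tower_top=.128,square_tower_top=.124,tripod_top=.127).items():
        for r in manip.tip_of(t,c)[:3]: print(' ',t,round(r['p'],2),atz(c,r['pixel'],z)[:2])
o=manip.get_obs();print(o['clock'],o['position'],o['ft_force'])
E
python3 m.py
```

```text
clock: 5.7
position: [0.487, 0.1144, 0.1824]
ee_rot: [0.001, 1.0, -0.0, -0.0]
ft_force: [0.3, 0.5, -0.1]
grip_width: -0.004
grasp_force: 0.0
top 0.79 [232. 231.] [0.474  0.0669 0.177 ]
trace 795 0.4642 0.0685 0.0291 ang 19.858458460148896 off tower 0.05971430269330571
  round_tower_top 0.98 [0.4573 0.0083]
  round_tower_top 0.9 [ 0.4416 -0.2427]
  round_tower_top 0.79 [ 0.2562 -0.219 ]
  square_tower_top 0.63 [ 0.4754 -0.0768]
scene 0.77 [405. 267.] [0.4621 0.0645 0.177 ]
trace 175 0.4813 0.0605 0.0218 ang 19.334921470670142 off tower 0.05628147806486055
  round_tower_top 0.74 [ 0.2726 -0.2146]
  round_tower_top 0.66 [0.4558 0.0038]
  round_tower_top 0.64 [ 0.451  -0.2418]
  square_tower_top 0.7 [ 0.474  -0.0795]
  tripod_top 0.95 [0.482  0.0998]
6.3 [0.4875 0.1157 0.1822] [ 0.2562 -0.4111  0.503 ]
```

```bash
python3 -m pendant '[[0.1,-0.15,0,0,0,0,-1],[0.19,-0.29,0,0,0,0,-1],[0.27,-0.44,0,0,0,0,-1],[0.35,-0.6,0,0,0,0,-1],[0.41,-0.73,0,0,0,0,-1],[0.46,-0.86,0,0,0,0,-1],[0.5,-0.99,0,0,0,0,-1],[0.5,-0.99,0,0,0,0,-1],[0.5,-0.99,0,0,0,0,-1],[0.5,-0.99,0,0,0,0,-1]]';python3 m.py
```

```text
clock: 7.55
position: [0.4622, 0.0663, 0.182]
ee_rot: [-0.0, 1.0, -0.0, -0.0]
ft_force: [0.0, 0.0, 1.3]
grip_width: -0.003
grasp_force: 0.3
top 0.65 [261. 238.] [0.46   0.0165 0.177 ]
trace 609 0.4532 0.0158 0.029 ang 4.292570960672108 off tower 0.00880039683426977
  round_tower_top 0.63 [0.4548 0.0088]
  round_tower_top 0.57 [ 0.4423 -0.2442]
  square_tower_top 0.98 [ 0.4773 -0.0742]
  tripod_top 0.4 [0.4661 0.027 ]
scene 0.75 [378. 252.] [0.4618 0.0151 0.177 ]
trace 418 0.4603 0.0166 0.03 ang 4.689193885405263 off tower 0.007804654830522012
  round_tower_top 0.92 [ 0.4583 -0.234 ]
  round_tower_top 0.89 [ 0.2759 -0.2154]
  round_tower_top 0.74 [0.4586 0.0042]
  square_tower_top 0.65 [ 0.4752 -0.0759]
  tripod_top 0.9 [0.4819 0.0991]
8.15 [0.4625 0.0662 0.1823] [ 0.2717 -0.0687 -0.4361]
```

```bash
python3 -m pendant '[[0.01,-0.05,0,0,0,0,-1],[0.02,-0.1,0,0,0,0,-1],[0.03,-0.14,0,0,0,0,-1],[0.03,-0.14,0,0,0,0,-1],[0.03,-0.14,0,0,0,0,-1],[0.03,-0.14,0,0,0,0,-1],[0.03,0.1,0,0,0,0,-1],[0.03,0.4,0,0,0,0,-1],[0.03,0.6,-0.3,0,0,0,-1],[0.03,0.6,-1.0,0,0,0,-1]]';python3 m.py
```

```text
clock: 9.4
position: [0.4602, 0.0975, 0.2326]
ee_rot: [-0.001, 1.0, -0.0, -0.001]
ft_force: [0.4, -0.7, -0.5]
grip_width: 0.001
grasp_force: 0.0
top 0.56 [266. 239.] [0.4575 0.0077 0.177 ]
trace 933 0.4536 0.0093 0.0294 ang 2.421048630300592 off tower 0.005090245052642633
  round_tower_top 0.74 [0.4639 0.0059]
  round_tower_top 0.65 [ 0.2603 -0.219 ]
  round_tower_top 0.59 [ 0.4401 -0.2453]
  tripod_top 0.84 [0.4797 0.1006]
scene 0.84 [377. 246.] [0.4514 0.0054 0.177 ]
trace 887 0.4547 0.0111 0.0302 ang 2.94106073598068 off tower 0.004546261444840624
  round_tower_top 0.8 [ 0.2736 -0.2154]
  round_tower_top 0.7 [ 0.4473 -0.2332]
  round_tower_top 0.63 [0.4609 0.0052]
  square_tower_top 0.95 [ 0.4714 -0.0801]
  tripod_top 0.83 [0.481  0.0995]
10.0 [0.4609 0.0961 0.232 ] [ 0.1934  0.5128 -0.5867]
```

The head is within about 5 mm of the tower's centre. Next I move over the button.

```bash
python3 -m pendant '[[0,0,-1.0,0,0,0,-1],[-0.1,-0.4,-1.0,0,0,0,-1],[-0.36,-1.5,-1.0,0,0,0,-1],[-0.6,-2.6,-1.0,0,0,0,-1],[-0.85,-3.7,-1.0,0,0,0,-1],[-1.1,-4.8,-1.0,0,0,0,-1],[-1.35,-5.9,-1.0,0,0,0,-1],[-1.6,-7.0,-1.0,0,0,0,-1],[-1.8,-8.09,-1.0,0,0,0,-1],[-1.8,-8.09,-1.0,0,0,0,-1]]'
python3 -m pendant '[[0,0,0.8,0,0,0,-1],[0,0,1.8,0,0,0,-1],[0,0,2.8,0,0,0,-1],[0,0,3.4,0,0,0,-1],[0,0,3.5,0,0,0,-1],[0,0,3.5,0,0,0,-1],[0,0,3.5,0,0,0,-1],[0,0,3.5,0,0,0,-1],[0,0,3.5,0,0,0,-1],[0,0,3.5,0,0,0,-1]]'
python3 - <<'E'
from h import *
im,D=manip.camera('scene'); cv2.imwrite('pics/btn.png',cv2.resize(im[150:350,100:420,::-1],(800,500)))
im,D=manip.camera('wrist'); cv2.imwrite('pics/btnw.png',im[...,::-1])
o=manip.get_obs();print(o['clock'],o['position'],o['ft_force'])
E
```

```text
clock: 11.25
position: [0.5497, -0.3132, 0.2811]
ee_rot: [0.003, 1.0, -0.001, -0.001]
ft_force: [-0.7, 0.5, -0.1]
grip_width: 0.0
grasp_force: 0.0
clock: 12.5
position: [0.5513, -0.3083, 0.1075]
ee_rot: [-0.0, 1.0, 0.0, 0.0]
ft_force: [-0.4, -0.0, -0.3]
grip_width: -0.002
grasp_force: 0.0
12.6 [ 0.55118577 -0.30830199  0.10732332] [-0.60856615 -0.32108782  0.56749147]
```

View pics/btn.png

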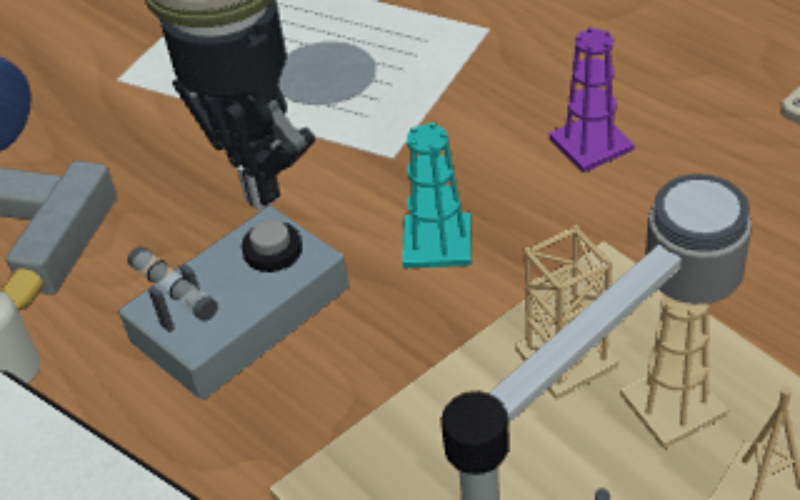

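View pics/btnw.png

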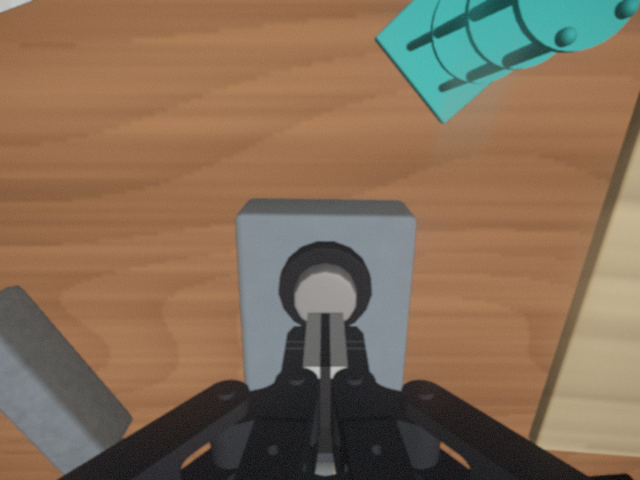

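The crop shows the head over the round tower and the shut fingers just above the button. I check the sideways offset, then come down close to the button.

```bash
python3 - <<'E'
from h import *
for r in manip.tip_of('cure_top','wrist')[:2]: print(r['p'],r['pixel'],atz('wrist',r['pixel'],.062))
print(atz('wrist',(326,292),.062),manip.tip_reach)
E
python3 -m pendant '[[0,0,0.2,0,0,0,-1],[0,0,0.4,0,0,0,-1],[0,0,0.54,0,0,0,-1],[0,0,0.54,0,0,0,-1],[0,0,0.54,0,0,0,-1],[0,0,0.54,0,0,0,-1],[0,0,0.54,0,0,0,-1],[0,0,0.54,0,0,0,-1],[0,0,0.54,0,0,0,-1],[0,0,0.54,0,0,0,-1]]'
```

```text
0.83 [325.0, 302.7] [ 0.55340245 -0.30706581  0.062     ]
[ 0.54799802 -0.30661051  0.062     ] 0.014
clock: 13.9
position: [0.5512, -0.3083, 0.0803]
ee_rot: [-0.0, 1.0, 0.0, 0.0]
ft_force: [-0.2, -0.1, 0.0]
grip_width: -0.002
grasp_force: 0.0
```

```bash
python3 -m pendant '[[0,0,0.1,0,0,0,-1],[0,0,0.21,0,0,0,-1],[0,0,0.22,0,0,0,-1],[0,0,0.22,0,0,0,-1],[0,0,0.22,0,0,0,-1],[0,0,0.22,0,0,0,-1],[0,0,0.22,0,0,0,-1],[0,0,0.22,0,0,0,-1],[0,0,0.22,0,0,0,-1],[0,0,0.22,0,0,0,-1]]'
```

```text
clock: 15.15
position: [0.5515, -0.3085, 0.0702]
ee_rot: [-0.0, 1.0, 0.0, 0.0]
ft_force: [-2.9, 1.8, 11.5]
grip_width: -0.001
grasp_force: 5.9
```

```bash
H='see typed rows'; python3 -m pendant '[[0,0,0,0,0,0,-1],[0,0,0,0,0,0,-1],[0,0,0,0,0,0,-1],[0,0,0,0,0,0,-1],[0,0,0,0,0,0,-1],[0,0,0,0,0,0,-1],[0,0,0,0,0,0,-1],[0,0,0,0,0,0,-1],[0,0,0,0,0,0,-1],[0,0,0,0,0,0,-1]]'
python3 -m pendant '[[0,0,0,0,0,0,-1],[0,0,0,0,0,0,-1],[0,0,0,0,0,0,-1],[0,0,0,0,0,0,-1],[0,0,0,0,0,0,-1],[0,0,0,0,0,0,-1],[0,0,0,0,0,0,-1],[0,0,0,0,0,0,-1],[0,0,0,0,0,0,-1],[0,0,0,0,0,0,-1]]'
python3 -m pendant '[[0,0,0,0,0,0,-1],[0,0,0,0,0,0,-1],[0,0,0,0,0,0,-1],[0,0,0,0,0,0,-1],[0,0,-0.2,0,0,0,-1],[0,0,-0.8,0,0,0,-1],[0,0,-1.6,0,0,0,-1],[0,0,-2.6,0,0,0,-1],[0,0,-3.6,0,0,0,-1],[0,0,-4.2,0,0,0,-1]]'
python3 - <<'E'
from h import *
im,D=manip.camera('scene'); cv2.imwrite('pics/aft.png',cv2.resize(im[190:320,130:290,::-1],(800,650))[:600])
o=manip.get_obs();print(o['clock'],o['position'],o['ft_force'])
E
```

```text
clock: 16.4
position: [0.5515, -0.3085, 0.0701]
ee_rot: [-0.0, 1.0, 0.0, 0.0]
ft_force: [-2.8, 1.8, 11.2]
grip_width: 0.005
grasp_force: 5.9
clock: 17.65
position: [0.5515, -0.3085, 0.0702]
ee_rot: [-0.0, 1.0, 0.0, 0.001]
ft_force: [-3.2, 2.2, 10.5]
grip_width: 0.0
grasp_force: 5.9
clock: 18.9
position: [0.5513, -0.3086, 0.2819]
ee_rot: [-0.0, 1.0, -0.0, 0.001]
ft_force: [0.6, -0.6, 0.2]
grip_width: -0.002
grasp_force: 0.0
18.95 [ 0.55215525 -0.30916696  0.28534621] [0.71309516 0.35118047 2.91659208]
```

View pics/aft.png

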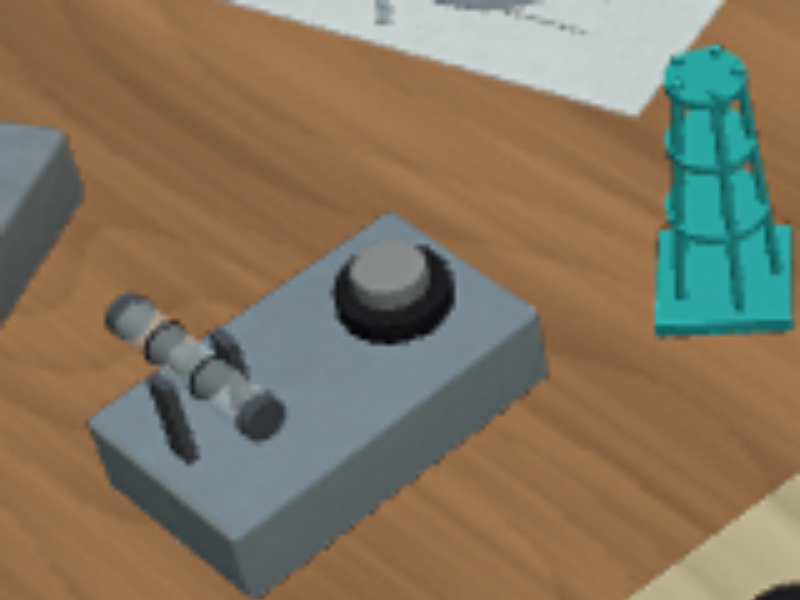

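The button is up and the slug sits between the two rings, around (185,360) in the crop. Next I move to the far side of the lamp head.

```bash
python3 -m pendant '[[0.3,0.9,0,0,0,0,-1],[0.6,1.8,0,0,0,0,-1],[0.95,2.7,0,0,0,0,-1],[1.3,3.6,0,0,0,0,-1],[1.6,4.4,0,0,0,0,-1],[1.77,4.83,0,0,0,0,-1],[1.77,4.83,0.3,0,0,0,-1],[1.77,4.83,1.0,0,0,0,-1],[1.77,4.83,1.8,0,0,0,-1],[1.77,4.83,2.04,0,0,0,-1]]'
```

```text
clock: 20.2
position: [0.461, -0.0679, 0.1745]
ee_rot: [0.001, 1.0, -0.0, -0.002]
ft_force: [-0.0, -0.7, 0.4]
grip_width: -0.001
grasp_force: 0.0
```

```bash
python3 -m pendant '[[0.1,0.33,0,0,0,0,-1],[0.18,0.67,0,0,0,0,-1],[0.22,1.0,0,0,0,0,-1],[0.24,1.36,0,0,0,0,-1],[0.22,1.7,0,0,0,0,-1],[0.18,2.05,0,0,0,0,-1],[0.1,2.4,0,0,0,0,-1],[0,2.73,0,0,0,0,-1],[-0.13,3.05,0,0,0,0,-1],[-0.13,3.05,0,0,0,0,-1]]'; python3 m.py
```

```text
clock: 21.45
position: [0.4694, 0.0872, 0.1771]
ee_rot: [-0.001, 1.0, 0.0, -0.0]
ft_force: [-0.2, 0.3, -0.6]
grip_width: 0.003
grasp_force: 0.0
  round_tower_top 0.92 [ 0.4475 -0.243 ]
  round_tower_top 0.89 [ 0.259  -0.2134]
  round_tower_top 0.83 [0.4522 0.0076]
  square_tower_top 0.64 [ 0.4729 -0.0799]
  tripod_top 0.68 [0.4816 0.0976]
scene 0.56 [431. 308.] [0.5048 0.1346 0.177 ]
trace 1218 0.5032 0.1342 0.0302 ang 42.02443652983527 off tower 0.13285876571172164
  round_tower_top 0.92 [0.4604 0.0024]
  round_tower_top 0.71 [ 0.2689 -0.2167]
  round_tower_top 0.62 [ 0.4388 -0.2397]
  square_tower_top 0.78 [ 0.4746 -0.081 ]
22.05 [0.4691 0.0856 0.1774] [ 0.2302  0.1239 -0.3503]
```

```bash
python3 -m pendant '[[-0.08,0.16,0,0,0,0,-1],[-0.16,0.31,0,0,0,0,-1],[-0.25,0.46,0,0,0,0,-1],[-0.35,0.6,0,0,0,0,-1],[-0.45,0.74,0,0,0,0,-1],[-0.56,0.88,0,0,0,0,-1],[-0.63,0.96,0,0,0,0,-1],[-0.7,1.04,0,0,0,0,-1],[-0.7,1.04,0,0,0,0,-1],[-0.7,1.04,0,0,0,0,-1]]'; python3 m.py
```

```text
clock: 23.3
position: [0.5041, 0.1375, 0.1773]
ee_rot: [-0.0, 1.0, 0.0, 0.0]
ft_force: [-0.7, 0.2, 1.0]
grip_width: -0.002
grasp_force: 0.0
  round_tower_top 0.63 [ 0.4474 -0.2466]
  round_tower_top 0.6 [0.4592 0.0083]
  round_tower_top 0.59 [ 0.2595 -0.2226]
  square_tower_top 0.57 [ 0.4736 -0.0737]
  tripod_top 0.56 [0.4857 0.0958]
scene 0.78 [440. 338.] [0.5408 0.1684 0.177 ]
trace 1424 0.5414 0.1677 0.0316 ang 56.681722156726856 off tower 0.17894299198707023
  round_tower_top 0.83 [ 0.4513 -0.2358]
  round_tower_top 0.78 [0.4596 0.0033]
  round_tower_top 0.78 [ 0.2772 -0.2116]
  square_tower_top 0.94 [ 0.4723 -0.0767]
  tripod_top 0.63 [0.485  0.1012]
23.9 [0.504  0.1377 0.1773] [ 0.7875 -0.0792  0.3269]
```

```bash
python3 -m pendant '[[-0.04,0.04,0,0,0,0,-1],[-0.08,0.08,0,0,0,0,-1],[-0.12,0.12,0,0,0,0,-1],[-0.15,0.15,0,0,0,0,-1],[-0.18,0.18,0,0,0,0,-1],[-0.18,0.18,0,0,0,0,-1],[-0.18,0.18,0,0,0,0,-1],[-0.18,0.18,0,0,0,0,-1],[-0.18,0.18,0,0,0,0,-1],[-0.18,0.18,0,0,0,0,-1]]'; python3 m.py | grep -v _to
```

```text
clock: 25.15
position: [0.513, 0.1467, 0.1773]
ee_rot: [-0.0, 1.0, 0.0, 0.0]
ft_force: [-1.3, -0.1, -0.4]
grip_width: -0.002
grasp_force: 0.0
scene 0.67 [441. 345.] [0.5489 0.1752 0.177 ]
trace 1486 0.5522 0.1738 0.0301 ang 60.23588624966881 off tower 0.18945685561622724
25.75 [0.513  0.1467 0.1773] [ 1.0944  0.63   -0.6691]
```

```bash
python3 -m pendant '[[-0.04,0.03,0,0,0,0,-1],[-0.08,0.06,0,0,0,0,-1],[-0.12,0.1,0,0,0,0,-1],[-0.12,0.1,0,0,0,0,-1],[-0.12,0.1,0,0,0,0,-1],[-0.12,0.1,0,0,0,0,-1],[-0.12,0.1,0,0,0,0,-1],[-0.12,0.1,0,0,0,0,-1],[-0.12,0.1,0,0,0,0,-1],[-0.12,0.1,0,0,0,0,-1]]'; python3 m.py | grep -v _to
```

```text
clock: 27.0
position: [0.519, 0.1517, 0.1773]
ee_rot: [-0.0, 1.0, 0.0, 0.0]
ft_force: [-0.7, 0.4, 0.3]
grip_width: -0.001
grasp_force: 0.0
scene 0.93 [440. 351.] [0.5581 0.1794 0.177 ]
trace 1511 0.5569 0.1772 0.0312 ang 61.90975694553534 off tower 0.19482306388181433
27.6 [0.519  0.1517 0.1773] [ 0.2463  0.0831 -0.3501]
```

```bash
python3 -m pendant '[[-0.04,0.03,0,0,0,0,-1],[-0.08,0.06,0,0,0,0,-1],[-0.12,0.1,0,0,0,0,-1],[-0.16,0.12,0,0,0,0,-1],[-0.16,0.12,0,0,0,0,-1],[-0.16,0.12,0,0,0,0,-1],[-0.16,0.12,0,0,0,0,-1],[-0.16,0.12,0,0,0,0,-1],[-0.16,0.12,0,0,0,0,-1],[-0.16,0.12,0,0,0,0,-1]]'; python3 m.py | grep -v _to
```

```text
clock: 28.85
position: [0.527, 0.1577, 0.1773]
ee_rot: [-0.0, 1.0, 0.0, 0.0]
ft_force: [-0.2, 1.0, -0.2]
grip_width: -0.003
grasp_force: 0.0
top 0.62 [267. 242.] [0.4519 0.0071 0.177 ]
scene 0.66 [436. 354.] [0.5657 0.1781 0.177 ]
trace 1551 0.5659 0.1826 0.0299 ang 64.88957623686873 off tower 0.20400360475821536
29.45 [0.527  0.1577 0.1773] [ 0.0725  0.7399 -0.3119]
```

```bash
python3 -m pendant '[[-0.04,0.02,0,0,0,0,-1],[-0.08,0.05,0,0,0,0,-1],[-0.12,0.07,0,0,0,0,-1],[-0.12,0.07,0,0,0,0,-1],[-0.12,0.07,0,0,0,0,-1],[-0.12,0.07,0,0,0,0,-1],[-0.12,0.07,0,0,0,0,-1],[-0.12,0.07,0,0,0,0,-1],[-0.12,0.07,0,0,0,0,-1],[-0.12,0.07,0,0,0,0,-1]]'; python3 m.py | grep -v _to
```

```text
clock: 30.7
position: [0.533, 0.1612, 0.1773]
ee_rot: [-0.0, 1.0, 0.0, 0.0]
ft_force: [-0.4, 0.0, -0.2]
grip_width: -0.001
grasp_force: 0.0
scene 0.98 [440. 359.] [0.5686 0.1852 0.177 ]
trace 1599 0.5707 0.1854 0.0318 ang 66.46310697687409 off tower 0.20896951378455522
31.3 [0.533  0.1612 0.1773] [-0.4887 -0.1066  0.6904]
```

```bash
python3 - <<'E'
import cv2,glob
f=sorted(glob.glob('pics/scene_*.png'),key=lambda s:float(s.split('_')[1][:-4]))[-1];print(f)
cv2.imwrite('pics/stop.png',cv2.resize(cv2.imread(f)[230:430,240:500],(780,600)))
E
```

```text
pics/scene_31.05.png
```

View pics/stop.png

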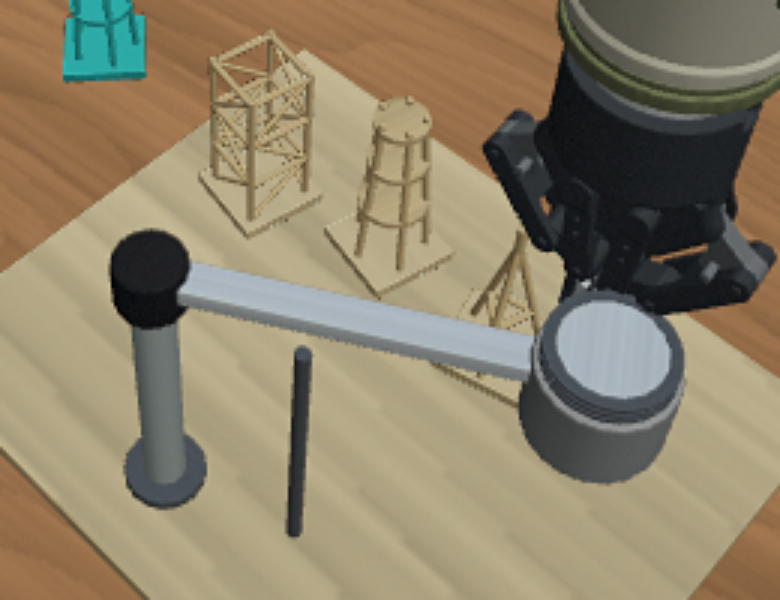

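The three models are standing and the arm still seems to have a gap to the stop post, whose foot is near (338,407) in the full picture. I work out the stop post's angle.

```bash
python3 - <<'E'
from h import *
for c,px,z in(('scene',(337.7,407),.012),('top',(240,170),.012),('scene',(295,392),.012)):
    p=atz(c,px,z); print(p,np.hypot(p[0]-.651,p[1]-.001),np.degrees(np.arctan2(p[1]-.001,.651-p[0])))
# board: plane fit of yaw via colour corners
for a,b in(((168,130),(148,288)),((357,142),(347,302)),((148,288),(347,302)),((168,130),(357,142))):
    A,B=atz('top',a,.012),atz('top',b,.012); d=B-A; print(A[:2],B[:2],np.degrees(np.arctan2(d[1],d[0])))
E
```

```text
[0.6372992  0.07644291 0.012     ] 0.0766768822042075 79.7069866748436
[0.63547365 0.07857069 0.012     ] 0.0791092918858235 78.68139571852365
[0.66038814 0.00856044 0.012     ] 0.012053936692124205 141.15484797850755
[0.72750207 0.23064007] [0.3954195  0.26210705] 174.58701494263374
[ 0.68932825 -0.16574543] [ 0.35787815 -0.13374434] 174.48525638283303
[0.3954195  0.26210705] [ 0.35787815 -0.13374434] -95.4175548820486
[0.72750207 0.23064007] [ 0.68932825 -0.16574543] -95.50089305274601
```

The board is turned 5.45°, so the lamp is at about 61° (1.06 rad), well above 0.97. I give one gentle last nudge to confirm contact, then back away.

```bash
python3 -m pendant '[[-0.03,0.02,0,0,0,0,-1],[-0.06,0.03,0,0,0,0,-1],[-0.09,0.04,0,0,0,0,-1],[-0.09,0.04,0,0,0,0,-1],[-0.09,0.04,0,0,0,0,-1],[-0.09,0.04,0,0,0,0,-1],[-0.09,0.04,0,0,0,0,-1],[-0.09,0.04,0,0,0,0,-1],[-0.09,0.04,0,0,0,0,-1],[-0.09,0.04,0,0,0,0,-1]]'
```

```text
clock: 32.55
position: [0.5343, 0.162, 0.177]
ee_rot: [-0.0, 1.0, -0.001, -0.004]
ft_force: [-21.5, -7.3, 13.0]
grip_width: 0.004
grasp_force: 9.1
```

The force jumped, so the lamp is against its stop. I back off.

```bash
python3 -m pendant '[[0.2,-0.1,0,0,0,0,-1],[0.5,-0.3,0,0,0,0,-1],[0.8,-0.5,0,0,0,0,-1],[0.8,-0.5,-0.5,0,0,0,-1],[0.8,-0.5,-1.5,0,0,0,-1],[0.8,-0.5,-2.2,0,0,0,-1],[0.8,-0.5,-2.2,0,0,0,-1],[0.8,-0.5,-2.2,0,0,0,-1],[0.8,-0.5,-2.2,0,0,0,-1],[0.8,-0.5,-2.2,0,0,0,-1]]'; python3 m.py; python3 - <<'E'
from h import *
im,D=manip.camera('scene'); cv2.imwrite('pics/end.png',im[...,::-1])
E
```

```text
clock: 33.8
position: [0.4972, 0.1381, 0.2865]
ee_rot: [-0.0, 1.0, -0.0, -0.001]
ft_force: [0.5, -0.5, -0.9]
grip_width: 0.003
grasp_force: 0.0
top 0.61 [166. 176.] [0.576  0.1836 0.177 ]
  round_tower_top 0.92 [ 0.4374 -0.2376]
  round_tower_top 0.75 [ 0.2607 -0.2149]
  square_tower_top 0.81 [ 0.4737 -0.0757]
  tripod_top 0.58 [0.486  0.1025]
scene 0.83 [438. 361.] [0.5735 0.1846 0.177 ]
trace 1613 0.5728 0.1858 0.03 ang 67.0632359932492 off tower 0.21041433655570121
  round_tower_top 0.96 [0.4659 0.0053]
  round_tower_top 0.96 [ 0.281  -0.2125]
  round_tower_top 0.88 [ 0.4514 -0.2368]
  square_tower_top 0.62 [ 0.4734 -0.0781]
  tripod_top 0.7 [0.4813 0.0994]
34.4 [0.4975 0.1382 0.2873] [ 1.0678 -0.1097 -0.2309]
```

View pics/end.png

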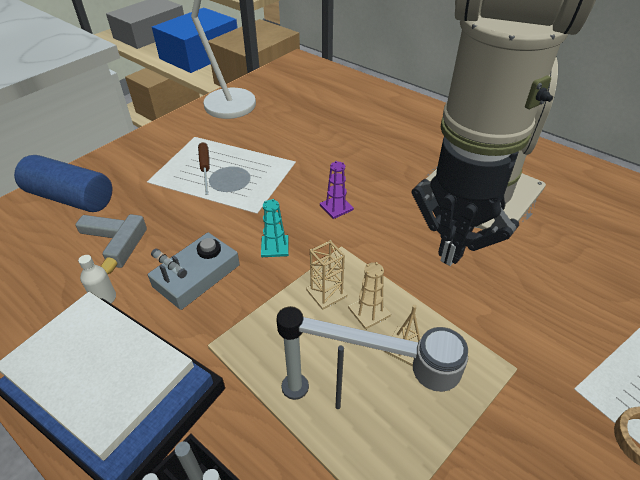

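The lamp head is at (440,355) at its stop, the three models stand where they began, the button is up and the gripper touches nothing.

```bash
python3 -c "
from workcell import manip
print(manip.hand_in())"
```

```text
the job is handed in; nothing more can be done
None
```

I handed the job in after about 34 s: the lamp was centred over the round tower to about 5 mm, the button was held down about 4 s and let up, the slug stopped between the rings, the lamp is back against its stop, and the three models look unmoved; no verdict came back.

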